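# Open and lock the fume extractor's damper, then start the fan

## Task

Get the bench-top fume extractor ready for solvent work, using only a fingertip and gripping nothing: push the damper knob along its slot towards the back until the damper is fully open, then push it sideways all the way into the side leg of the L-shaped slot so that it stays locked open. Only then press the flat start button fully down and let it come up again. Push gently, leave the mushroom-headed stop button alone and do not disturb the things standing round the extractor.

Things in the scene. Friction and masses are not known exactly. Their poses are not given: they have to be found in the camera images.
- extractor: Bench-top fume extractor: grey sheet-metal box fixed on the bench, 220 mm front to back, 240 wide, flat top 100 mm above the bench. Origin: centre of its underside. Its x runs from its front (robot's side) to its back, y to its left, z up. On top: barred intake (3 mm proud) at left; gate plate with L-shaped slot in the middle; at the right edge flat start button in front, mushroom stop at the back.
- slot_corner (a point): Corner of the L-shaped slot: middle of the slot, on top of the 4 mm aluminium gate plate (104 mm above the bench), at (20, -2) mm in the extractor's x, y. The slot, 16 mm wide, comes to it from (-60, -2) mm straight along the extractor's +x (80 mm on the centre line) and leaves it to the extractor's right (-y).
- slot_end (a point): End of the side leg, where the knob's stud must finally stand: at (20, -42) mm in the extractor's x, y, 104 mm above the bench.
- knob_mid (a point): Middle of the damper knob: upright, round, black, 31 mm in diameter (slimmer below), on a 12 mm steel stud that stands up through the L-shaped slot. On its axis, 38 mm above the top panel (138 mm above the bench); the knob's underside is 20 mm and its top 58 mm above the panel. It slides upright and cannot be lifted, turned or tilted.
- damper (a joint): Travel of the damper blade and knob towards the back (the extractor's +x), m: 0 closed, 0.080 fully open at the corner of the slot. Starts between 0 and 0.012. Slides stiffly (about 2.5 N) and stays where it is left.
- damper_knob (a joint): Travel of the knob sideways to the extractor's right (the extractor's -y) in the side leg, m: 0 in the long leg, 0.040 at the end of the side leg. About 1.5 N; stays where it is left. The slot's walls stop it (2 mm of play) until the damper is fully open; once sideways, the slot holds the damper open.
- start_button_top (a point): Centre of the top of the start button: flat, round, 28 mm in diameter, on a 44 mm round black housing 12 mm high; at (-75, -91) mm in the extractor's frame; its top stands 22 mm above the panel (122 mm above the bench). It is pressed straight down.
- start_button (a joint): Start button's travel down, m: 0 up, 0.006 fully down; a spring returns it; fully down takes 5 N.
- stop_top (a point): Centre of the top of the stop button, not to be touched: mushroom head 42 mm in diameter, 35 mm above the panel, at (75, -91) mm in the extractor's frame.
- stop_button (a joint): Stop button's travel down, m: 0 up, 0.006 down.
- swab_jar: Bystander: clear plastic cup with swab sticks, about 64 mm wide, 100 mm high with its sticks, beside the extractor's front right corner. Origin: under its middle.
- cotton_bowl: Bystander: white pot, 68 mm wide, 55 mm high, in front of the extractor. Origin: centre of its underside.
- dropper_bottle: Bystander: small brown bottle with a black cap, 33 mm wide, 68 mm high, in front of the extractor on the left. Origin: centre of its underside.
- folded_loupe: Bystander: folded black loupe lying flat, 34 x 45 x 12 mm, in front of the extractor on the right. Origin: centre of its underside.
- rim_sherd: Bystander: potsherd 48 x 30 x 10 mm lying on a black foam pad (23 mm thick) at the right edge of the bench. Origin: centre of its underside.
- small_sherd: Bystander: potsherd 30 x 43 x 10 mm lying on the same foam pad. Origin: centre of its underside.

How it is judged:
On the way, in this order (a step that is already met when the one before it is completed fails the run):
1. the damper is pushed fully open, knob at the corner of the slot (value of joint damper above 0.074 m), for 0.1 s.
2. the knob is pushed to the end of the side leg (value of joint damper above 0.074 m and value of joint damper_knob above 0.034 m), for 0.2 s.
3. the start button is pressed (value of joint start_button above 0.0045 m), for 0.05 s.
At the end, for the whole second after the job is handed in: The damper is open (at least 74 of 80 mm), its knob is in the side leg (at least 34 of 40 mm) and at rest, the start button has been pressed (at least 4.5 of 6 mm) after that and is up again, the stop button is up (all of step 2 and value of joint each of start_button, stop_button below 0.0015 m and velocity of joint damper_knob below 0.005 m/s); the robot touches nothing.
It fails at once if the start button is pressed before the damper is locked open (value of joint start_button above 0.003 m and (value of joint damper below 0.072 m or value of joint damper_knob below 0.03 m)).
It fails at once if the stop button is pressed (value of joint stop_button above 0.003 m).
It fails at once if the knob is gripped or forced (more than 40 N) (contact force between the fingers and damper_knob above 40 N).
It fails at once if one of the things standing round the extractor is lifted or moved more than 20 mm (distance of any of swab_jar, cotton_bowl, dropper_bottle, folded_loupe, rim_sherd, small_sherd from where it was at the start of the episode above 0.02 m).
It also fails if it takes over 54 s, if anything falls off the work surface, if the arm or the gripper's body presses on something with over 40 N, if the wrist force passes 120 N, or if a joint passes its speed limit or range.

## Robot

A 6-joint arm with a two-finger parallel gripper is mounted at the origin on the work surface; the furniture and walls round the work are solid. World frame = base frame: x ahead of the robot, y to its left, z up, the work surface at z = 0. Lengths are in m, angles in rad, forces in N, time in s.
With the tool pointing down it reaches from about 0.275 to 0.85 m from the base axis. Payload 19 kg.
Tool frame: the origin (TCP) lies midway between the tips of the shut fingers; the grasp point (between the pads) lies 19 mm behind it; z points along the fingers, y is the line along which they close (so a half turn about z gives the same grasp; the last joint's range is limited). The gripper opens to 85 mm and grips with 20 to 120 N. Pads are 22 mm wide; open, the fingers measure 114 mm over their backs; the gripper's body (76 mm by 85 mm) begins 54 mm behind the grasp point. The pads swing forward as they close: fully open they stand 13 mm farther back than shut.
Start: joints at [-1.337, 0.15, 1.437, -0, 1.554, -0.134], TCP at [0.207, -0.537, 0.231] pointing down, gripper open.
Joint ranges: [-2.8, 2.8], [-0.68, 2.1], [0.12, 2.68], [-1.39, 4.53], [0.16, 2.79], [-2.81, 2.81]. Speed limits (rad/s): [1.89, 1.89, 2.22, 3.01, 3.01, 3.01].

## Interface

Orientations are given as a unit quaternion [x, y, z, w].
In Python, from bench import status, viewer, order gives the robot as it stands.
- The arm moves only by the shell command python3 -m jog 'ROWS' [OPENING] [FORCE]. ROWS is a JSON object of lists of equal length, an entry for each row: "dp": the shift along the tool's x, y, z in units of 2 cm (1.0 is 2 cm), a list of three; "dr": the turn, a rotation vector about the tool's x, y, z in units of 4 degrees (1.0 is 4 degrees), a list of three. A call has 1 to 20 rows; each row shifts and turns the commanded pose from where the row before left it, along the tool's axes as they then stand; what a row does not reach is not made up. A row lasts 1/10 s, in which the tool goes at most 50 mm and 8.59 degrees, less where a joint would pass 70% of its speed; a pose out of reach is approached as far as the arm can. A call with a number of a shift or a turn outside -1 to 1 is refused whole. A call with a gripper value outside its range is refused whole. OPENING is the opening, from -1 (shut) to 1 (fully open), so that 0 is half open, set as the call begins (- or left out, the last holds). The fingers move at their own pace and stop on an object; FORCE is the grip in N (left out, the last holds). Time passes only in rows, so rows that do not move let the fingers close. It gives the time, the measured TCP pose, the force, the opening and the grip force at its end, in the units of the state.
- status.read_state(): the state, without advancing time (a new reading comes with each control period).
- viewer.read_camera(name): name is "scene" or "top" or "wrist"; returns the picture (384x512x3 uint8, blue, green, red); there is no depth.
- viewer.camera_params(name): a dict with "K" (3x3 intrinsics, pixels), "xyz" and "rotation" of the camera in the world; the wrist camera has in their place "mount" (4x4, takes a point from camera to tool coordinates, whose origin is the TCP and whose axes are the flange's). Camera axes: x right, y down, z forward; pixel columns grow to the right and rows downward; lengths in m; the calibration is good to about 2 mm. A picture is of the moment at which its call begins: read the wrist's pose just before it. camera_params takes no time and is no camera call.
- order.finish_job(): hands the job in; it is judged then, once.
The state is a dict: "time": time; "q": joint angles; "qd": joint speeds; "effort": joint torques, N m; "ee_pos": TCP position; "ee_rot": TCP orientation; "contact_force": force on the tool from outside, world axes, zero at the start; "ft_torque": the same for the moment, N m; "finger_gap": finger opening in m; "gripper_force": force on a finger pad.
Only numpy, scipy, OpenCV 4.12 (cv2) and the standard library are available. Lean on these libraries where they do the work, as an engineer would, in place of code of your own. Each camera call takes 0.05 s, during which the arm holds its last target. There are 200 camera calls.

## Working session

There is one attempt and no reset: what is moved stays moved. The work goes in short steps, Python scripts to look and compute and a shell command to move; the robot and the scene stay as the last step left them, time stands still between calls to the robot, and variables do not carry over. Pictures are saved under pics/ and viewed, at most 10 in all, crops included, and the job is handed in when it is done.

```bash
mkdir -p pics
python3 - <<'E'
from bench import status, viewer
import cv2
s=status.read_state(); print({k:s[k] for k in('time','ee_pos','ee_rot','finger_gap','q')})
for n in('scene','top'):
    cv2.imwrite(f'pics/{n}0.png',viewer.read_camera(n)); print(n,viewer.camera_params(n))
print(viewer.camera_params('wrist'))
E
```

```text
{'time': 0.0, 'ee_pos': array([ 0.20666901, -0.53633827,  0.23069752]), 'ee_rot': array([ 9.83139736e-01,  1.82854928e-01, -2.68936349e-05, -5.77792546e-04]), 'finger_gap': 0.08525909415925453, 'q': array([-1.33701683e+00,  1.50989452e-01,  1.43798274e+00,  3.90833887e-06,
        1.55377729e+00, -1.33999753e-01])}
scene {'K': array([[347.6601515 ,   0.        , 256.60973015],
       [  0.        , 347.6601515 , 197.58762125],
       [  0.        ,   0.        ,   1.        ]]), 'xyz': array([ 0.57102855, -0.40567434,  0.78336853]), 'rotation': array([ 0.94782211,  0.04975398, -0.02264063, -0.31407834])}
top {'K': array([[447.9984629 ,   0.        , 257.94759099],
       [  0.        , 447.9984629 , 193.36732839],
       [  0.        ,   0.        ,   1.        ]]), 'xyz': array([0.40200906, 0.07407794, 0.98484275]), 'rotation': array([ 0.71325234, -0.69675831,  0.05664282, -0.05089736])}
{'K': array([[268.42171475,   0.        , 254.74126552],
       [  0.        , 268.42171475, 191.04910864],
       [  0.        ,   0.        ,   1.        ]]), 'mount': array([[ 5.17162195e-04, -9.59822396e-01, -2.80607734e-01,
         7.13062571e-02],
       [ 9.99999866e-01,  4.95244744e-04,  1.49016310e-04,
         5.70984420e-04],
       [-4.05968684e-06, -2.80607773e-01,  9.59822524e-01,
        -1.42116331e-01],
       [ 0.00000000e+00,  0.00000000e+00,  0.00000000e+00,
         1.00000000e+00]])}
```

View pics/top0.png

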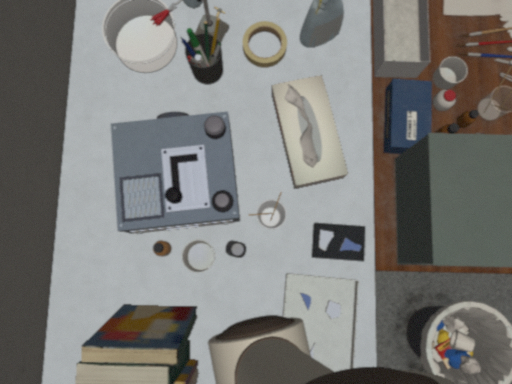

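View pics/scene0.png

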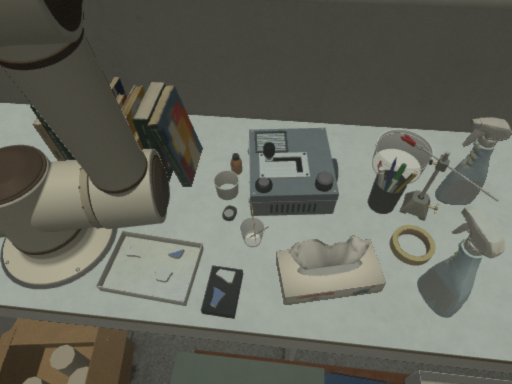

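The top view shows the extractor with panel corners at about (111,124), (229,112), (239,219) and (118,231). The knob is at (173,195), the start button at (222,201), the stop at (214,126), and the slot corner at about (176,157). The bystanders stand in front of the box (rows 240-260), with the jar at (270,213).

```bash
cat > h.py <<'E'
import numpy as np, cv2
from scipy.spatial.transform import Rotation as R
from bench import status, viewer
def ray(n,uv,z,s=None):
    c=viewer.camera_params(n); d=np.linalg.inv(c['K'])@[uv[0],uv[1],1]
    if n=='wrist':
        Q=R.from_quat(s['ee_rot']).as_matrix(); M=c['mount']
        o=s['ee_pos']+Q@M[:3,3]; d=Q@M[:3,:3]@d
    else: o=c['xyz']; d=R.from_quat(c['rotation']).as_matrix()@d
    return (o+d*(z-o[2])/d[2])[:2]
def fit(a,b): # body a -> world b, 2D
    a=np.array(a);b=np.array(b);A=a-a.mean(0);B=b-b.mean(0)
    th=np.arctan2((A[:,0]*B[:,1]-A[:,1]*B[:,0]).sum(),(A*B).sum())
    c,s=np.cos(th),np.sin(th);r=np.array([[c,-s],[s,c]])
    return th,r,b.mean(0)-r@a.mean(0)
E
python3 - <<'E'
from h import *
im=cv2.imread('pics/top0.png'); g=im.max(2)
m=cv2.inRange(g,0,62); m[:105]=0;m[265:]=0;m[:,:105]=0;m[:,245:]=0
n,l,st,c=cv2.connectedComponentsWithStats(m)
for i in range(1,n):
    if st[i,4]>30: print(st[i],c[i])
a=[(.11,.12),(.11,-.12),(-.11,-.12),(-.11,.12)]
px=[(111,124),(229,112),(239,219),(118,231)]
W=[ray('top',p,.1) for p in px]
print(np.round(W,4))
a+= [(.075,-.091),(-.075,-.091),(.02,-.002)]
W+=[ray('top',(214.5,126),.135),ray('top',(222,200.5),.122),ray('top',(175,158),.104)]
th,r,t=fit(a,W); print(th,t); print(np.round(np.array(W)-(np.array(a)@r.T+t),4))
print('knob body',(ray('top',(173,195),.158)-t)@r, 'top')
for n,p,z in(('jar',(270,213),.05),('bowl',(199,256),.055),('bot',(162,248),.068),('loupe',(236,249),.012)):
    w=ray('top',p,z); print(n,w,(w-t)@r)
big=cv2.resize(im[100:270,95:295],None,fx=4,fy=4,interpolation=cv2.INTER_CUBIC)[:600]; cv2.imwrite('pics/c1.png',big)
E
```

```text
[206 128  19  11  70] [216.38571429 134.42857143]
[166 155  30  48 458] [176.52620087 177.96069869]
[212 191  21  21 174] [222.56321839 201.72988506]
[227 242   9  13  45] [229.51111111 246.91111111]
[155 244   8   8  57] [158.35087719 247.45614035]
[[0.6737 0.3714]
 [0.7055 0.1317]
 [0.4856 0.1048]
 [0.4563 0.3419]]
0.1263326220658765 [0.58086747 0.23734553]
[[-0.0011  0.0011]
 [ 0.0003 -0.0005]
 [-0.0013  0.0003]
 [-0.0003 -0.0006]
 [-0.0026  0.0004]
 [ 0.0008  0.0004]
 [ 0.0041 -0.0011]]
knob body [-0.05967546 -0.0029392 ] top
jar [0.50447222 0.04187434] [-0.10041518 -0.18428785]
bowl [0.41175746 0.18618161] [-0.1742088  -0.02944885]
bot [0.42597441 0.26023238] [-0.150775    0.04222049]
loupe [0.4289515  0.11238834] [-0.16644951 -0.10482043]
```

View pics/c1.png

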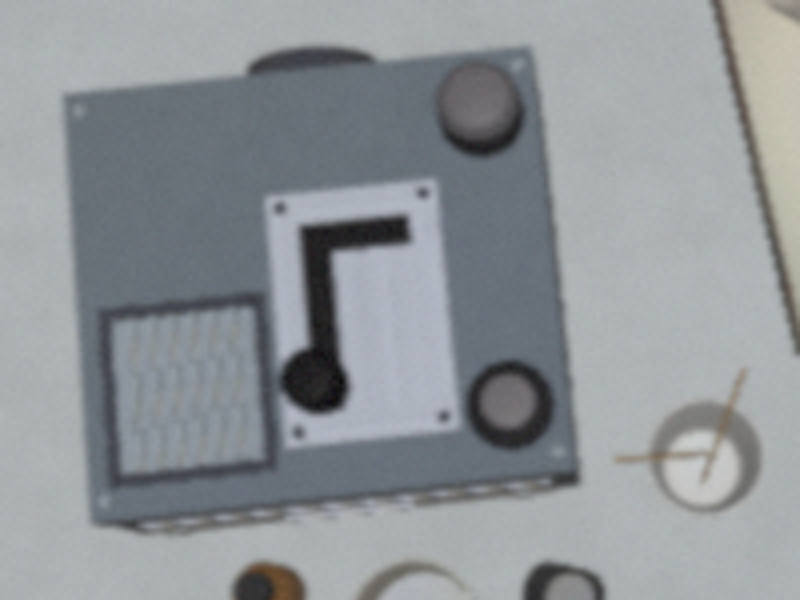

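The crop confirms the L slot, with the knob at the front end of the long leg, the side leg running right, and both buttons clear. The extractor yaw is 0.126 rad and its origin is (0.581, 0.237). Next I shut the fingers and align the tool with the extractor, so that tool x is its x and tool y is its -y.

```bash
python3 -m jog '{"dp":[[0,0,0],[0,0,0],[0,0,0],[0,0,0]],"dr":[[0,0,0.87],[0,0,0.87],[0,0,0.87],[0,0,0.86]]}' -1 20
python3 -m jog '{"dp":[[0.5,-1,0],[0.5,-1,0],[0.5,-1,0],[0.5,-1,0],[0.5,-1,0],[0.5,-1,0],[0.5,-1,0],[0.5,-1,0],[0.5,-1,0],[0.5,-1,0],[0.5,-1,0],[0.5,-1,0],[0.5,-1,0],[0.5,-1,0],[0.5,-1,0],[0.5,-1,0],[0.5,-1,0],[0.5,-1,0]],"dr":[[0,0,0],[0,0,0],[0,0,0],[0,0,0],[0,0,0],[0,0,0],[0,0,0],[0,0,0],[0,0,0],[0,0,0],[0,0,0],[0,0,0],[0,0,0],[0,0,0],[0,0,0],[0,0,0],[0,0,0],[0,0,0]]}'
cat >> h.py <<'E'
TH=0.1263;RB=np.array([[np.cos(TH),-np.sin(TH)],[np.sin(TH),np.cos(TH)]]);T0=np.array([.5809,.2373])
def body():
    s=status.read_state(); p=(s['ee_pos'][:2]-T0)@RB
    print('t',round(s['time'],2),'body xyz mm',np.round([p[0]*1e3,p[1]*1e3,s['ee_pos'][2]*1e3],1),'rv-yaw',np.round((R.from_euler('z',TH)*R.from_euler('x',np.pi)).inv().as_matrix()@R.from_quat(s['ee_rot']).as_matrix(),3)[0],'F',np.round(np.array(s['contact_force']),1),'q',np.round(s['q'],2))
E
python3 -c "from h import *;body()"
```

```text
time: 0.5
ee_pos: [0.2067, -0.5364, 0.2309]
ee_rot: [0.998, 0.061, -0.0, -0.0]
contact_force: [0.8, -0.3, 0.2]
finger_gap: 0.0283
gripper_force: 0.0
time: 2.3
ee_pos: [0.3403, -0.1559, 0.2311]
ee_rot: [0.998, 0.063, -0.0, -0.0]
contact_force: [0.0, -0.7, -0.1]
finger_gap: 0.0001
gripper_force: 0.0
t 2.3 body xyz mm [-288.2 -359.7  231.1] rv-yaw [ 1.    -0.001 -0.   ] F [ 0.  -0.7 -0.1] q [-0.64 -0.28  1.84  0.    1.58  0.81]
```

```bash
python3 -m jog '{"dp":[[0.49,-1,0],[0.49,-1,0],[0.49,-1,0],[0.49,-1,0],[0.49,-1,0],[0.49,-1,0],[0.49,-1,0],[0.49,-1,0],[0.49,-1,0],[0.49,-1,0],[0.49,-1,0],[0.49,-1,0],[0.49,-1,0],[0.49,-1,0],[0.49,-1,0],[0.49,-1,0],[0.49,-1,0],[0.49,-0.9,0],[0,0,0]],"dr":[[0,0,0],[0,0,0],[0,0,0],[0,0,0],[0,0,0],[0,0,0],[0,0,0],[0,0,0],[0,0,0],[0,0,0],[0,0,0],[0,0,0],[0,0,0],[0,0,0],[0,0,0],[0,0,0],[0,0,0],[0,0,0],[0,0,0]]}' >/dev/null
python3 - <<'E'
from h import *
body(); s=status.read_state(); import pickle; pickle.dump(s,open('s1.pkl','wb'))
cv2.imwrite('pics/w1.png',viewer.read_camera('wrist'))
E
```

```text
t 4.2 body xyz mm [-111.3   -1.2  230.7] rv-yaw [ 1.     0.001 -0.001] F [-0.2 -0.1 -0.5] q [0.29 0.04 1.56 0.   1.54 1.74]
```

View pics/w1.png

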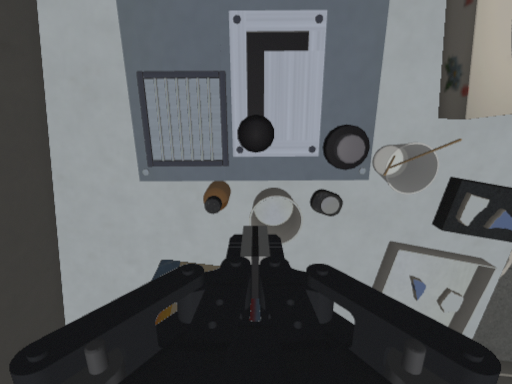

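The wrist view shows the knob at (256,133), the start button at (350,148), the slot's long leg around column 256 and its corner at about (256,40). The fingertip at (255,230) is in line with the knob.

Run:
```python
from h import *; import pickle
s=pickle.load(open('s1.pkl','rb'))
for n,p,z in(('knob',(256,133),.158),('start',(350,148.5),.122),('slotcorner',(255.5,40),.104),('plateFR',(320,157),.104),('plateFL',(232,157),.104),('boxFL',(138,182),.1),('boxFR',(370,182),.1),('slot end R',(308,41),.104),('bowl',(274,205),.055),('jar',(410,168),.05)):
    w=ray('wrist',p,z,s); print(n,np.round((w-T0)@RB*1e3,1))
```

```text
knob [-55.3  -2.7]
start [-71.9 -90.3]
slotcorner [22.4 -2.3]
plateFR [-82.8 -67.4]
plateFL [-82.9  21.2]
boxFL [-110.   120.7]
boxFR [-109.7 -122.6]
slot end R [ 21.7 -49.3]
bowl [-151.1  -25.9]
jar [-104.8 -191.4]
```

```bash
python3 -m jog '{"dp":[[0,0,1],[0,0,1],[0,0,1],[0,0,1],[0,0.05,1],[0,0,0.1],[0.5,0,0],[0.4,0,0],[0.3,0,0],[0.2,0,0],[0.2,0,0],[0,0,0]],"dr":[[0,0,0],[0,0,0],[0,0,0],[0,0,0],[0,0,0],[0,0,0],[0,0,0],[0,0,0],[0,0,0],[0,0,0],[0,0,0],[0,0,0]]}' >/dev/null
python3 -c "from h import *;body()"
python3 -m jog '{"dp":[[0.2,0,0],[0.2,0,0],[0.2,0,0],[0.2,0,0],[0.2,0,0],[0.2,0,0],[0.2,0,0],[0.2,0,0],[0.2,0,0],[0.2,0,0]],"dr":[[0,0,0],[0,0,0],[0,0,0],[0,0,0],[0,0,0],[0,0,0],[0,0,0],[0,0,0],[0,0,0],[0,0,0]]}' >/dev/null
python3 -c "from h import *;body()"
```

```text
t 5.45 body xyz mm [-79.3  -3.8 129.4] rv-yaw [ 1.    -0.001  0.   ] F [ 0.1 -0.4 -0.4] q [0.28 0.16 1.64 0.   1.34 1.72]
t 6.45 body xyz mm [-39.4  -3.8 129.3] rv-yaw [ 1.    -0.001 -0.   ] F [-3.   0.6  0.5] q [0.27 0.23 1.55 0.   1.36 1.71]
```

```bash
python3 -m jog '{"dp":[[0.2,0,0],[0.2,0,0],[0.2,0,0],[0.2,0,0],[0.2,0,0],[0.2,0,0],[0.15,0,0],[0,0,0]],"dr":[[0,0,0],[0,0,0],[0,0,0],[0,0,0],[0,0,0],[0,0,0],[0,0,0],[0,0,0]]}' >/dev/null
python3 -c "from h import *;body()"
python3 -m jog '{"dp":[[0.07,0,0],[0.07,0,0]],"dr":[[0,0,0],[0,0,0]]}' >/dev/null
python3 -c "from h import *;body()"
```

```text
t 7.25 body xyz mm [-12.3  -4.  129.2] rv-yaw [ 1.    -0.001  0.   ] F [-0.4  0.7 -0. ] q [ 0.26  0.28  1.48 -0.    1.37  1.71]
t 7.45 body xyz mm [-10.   -4.  129.3] rv-yaw [ 1.    -0.001 -0.   ] F [-3.4 -0.7  0.2] q [ 0.26  0.29  1.48 -0.    1.37  1.71]
```

Edging in small steps until the force rises at the stop.

```bash
for i in 1 2 3; do python3 -m jog '{"dp":[[0.06,0,0],[0.06,0,0]],"dr":[[0,0,0],[0,0,0]]}' >/dev/null
python3 -c "from h import *;body()"; done
python3 - <<'E'
from h import *
cv2.imwrite('pics/t2.png',cv2.resize(viewer.read_camera('top')[100:240,100:250],None,fx=4,fy=4))
E
```

```text
t 7.65 body xyz mm [ -7.5  -3.9 129.3] rv-yaw [ 1.    -0.001 -0.   ] F [-2.2 -0.5 -0.7] q [ 0.26  0.29  1.47 -0.    1.38  1.71]
t 7.85 body xyz mm [ -5.1  -3.9 129.3] rv-yaw [ 1.    -0.001 -0.   ] F [-2.6 -0.8 -0.8] q [0.26 0.3  1.47 0.   1.38 1.71]
t 8.05 body xyz mm [ -3.7  -3.8 129.2] rv-yaw [ 1.    -0.001 -0.003] F [-19.3  -3.    7.5] q [0.26 0.3  1.46 0.   1.38 1.7 ]
```

```bash
python3 -m jog '{"dp":[[-0.1,0,0],[-0.5,0,0],[-0.6,0,0],[0,-0.8,0],[0,-0.9,0],[0,-0.8,0],[0.7,0,0],[0.9,0,0],[0.9,0,0],[0,0,0]],"dr":[[0,0,0],[0,0,0],[0,0,0],[0,0,0],[0,0,0],[0,0,0],[0,0,0],[0,0,0],[0,0,0],[0,0,0]]}' >/dev/null
python3 - <<'E'
from h import *
body(); cv2.imwrite('pics/t3.png',cv2.resize(viewer.read_camera('wrist'),None,fx=1.5,fy=1.5))
E
```

```text
t 9.1 body xyz mm [ 24.7  47.2 128.7] rv-yaw [ 1. -0.  0.] F [0.1 0.4 0.3] q [0.33 0.38 1.35 0.   1.4  1.78]
```

View pics/t3.png

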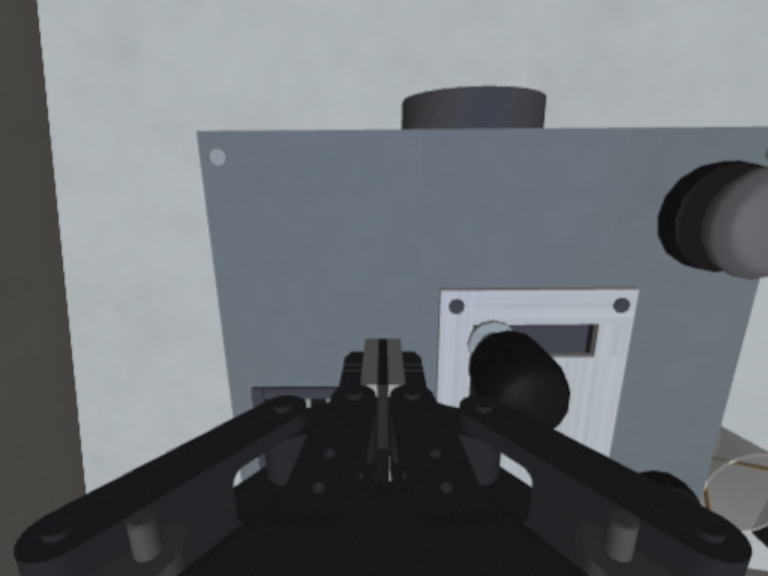

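The knob stands at the corner (stud at about (490,335) in the enlarged picture) with the side leg open to its right. The finger is to its left. I'll now push sideways along tool +y.

```bash
python3 -m jog '{"dp":[[-0.18,0,0],[0,0.4,0],[0,0.3,0],[0,0.2,0],[0,0.2,0],[0,0.2,0],[0,0.2,0],[0,0.2,0]],"dr":[[0,0,0],[0,0,0],[0,0,0],[0,0,0],[0,0,0],[0,0,0],[0,0,0],[0,0,0]]}' >/dev/null
python3 -c "from h import *;body()"
python3 -m jog '{"dp":[[0,0.2,0],[0,0.2,0],[0,0.2,0],[0,0.2,0],[0,0.2,0]],"dr":[[0,0,0],[0,0,0],[0,0,0],[0,0,0],[0,0,0]]}' >/dev/null
python3 -c "from h import *;body()"
```

```text
t 9.95 body xyz mm [ 19.7  11.8 129.4] rv-yaw [ 1.    -0.001  0.   ] F [-0.8  1.   1.1] q [0.28 0.35 1.39 0.   1.4  1.72]
t 10.45 body xyz mm [ 19.7  -8.2 129.3] rv-yaw [ 1.    -0.001  0.   ] F [-0.1  1.6  1.8] q [0.25 0.34 1.41 0.   1.39 1.69]
```

```bash
python3 -m jog '{"dp":[[0,0.1,0],[0,0.06,0]],"dr":[[0,0,0],[0,0,0]]}' >/dev/null
python3 -c "from h import *;body()"
python3 -m jog '{"dp":[[0,0.06,0],[0,0.06,0]],"dr":[[0,0,0],[0,0,0]]}' >/dev/null
python3 - <<'E'
from h import *
body(); cv2.imwrite('pics/t4.png',cv2.resize(viewer.read_camera('wrist'),None,fx=1.5,fy=1.5))
E
```

```text
t 10.65 body xyz mm [ 19.7 -11.3 129.4] rv-yaw [ 1.    -0.001  0.   ] F [0.5 2.8 0.4] q [0.24 0.34 1.41 0.   1.39 1.69]
t 10.85 body xyz mm [ 19.7 -12.9 129.4] rv-yaw [ 1. -0.  0.] F [ 0.2 11.5  1.5] q [0.24 0.34 1.41 0.   1.39 1.69]
```

View pics/t4.png

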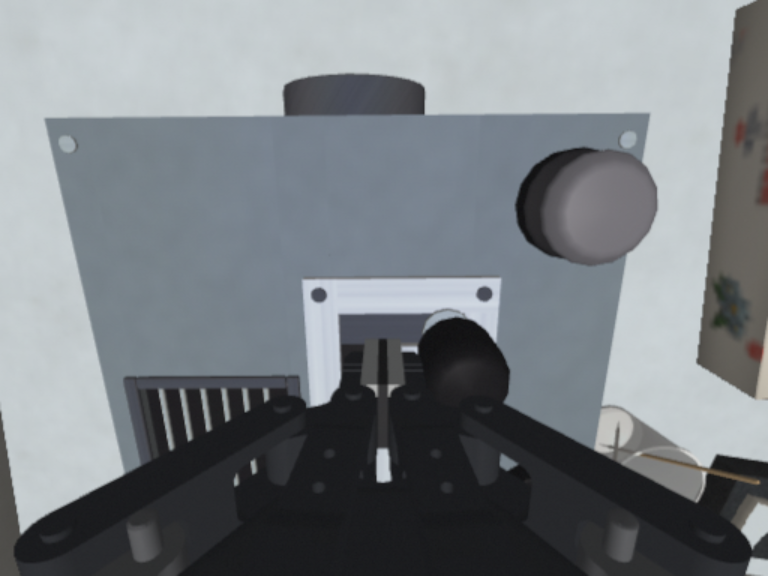

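The force rose to 11.5 N, and the stud (about (447,325)) is at the right end of the side leg. I'll hold briefly, back off, lift over, and go above the start button.

```bash
python3 -m jog '{"dp":[[0,0,0],[0,0,0],[0,-0.3,0],[0,-0.4,0],[0,0,-1],[0,0,-1],[0,0,-1],[-1,0.8,0],[-1,1,0],[-1,1,0],[-0.9,1,0],[-0.8,0.8,0],[0,0,0],[0,0,0]],"dr":[[0,0,0],[0,0,0],[0,0,0],[0,0,0],[0,0,0],[0,0,0],[0,0,0],[0,0,0],[0,0,0],[0,0,0],[0,0,0],[0,0,0],[0,0,0],[0,0,0]]}' >/dev/null
python3 - <<'E'
from h import *
body(); cv2.imwrite('pics/t5.png',cv2.resize(viewer.read_camera('wrist'),None,fx=1.5,fy=1.5))
E
```

```text
t 12.3 body xyz mm [-74.3 -91.2 189.6] rv-yaw [ 1.    -0.001  0.001] F [0.3 0.5 0.2] q [0.12 0.09 1.59 0.   1.46 1.56]
```

View pics/t5.png

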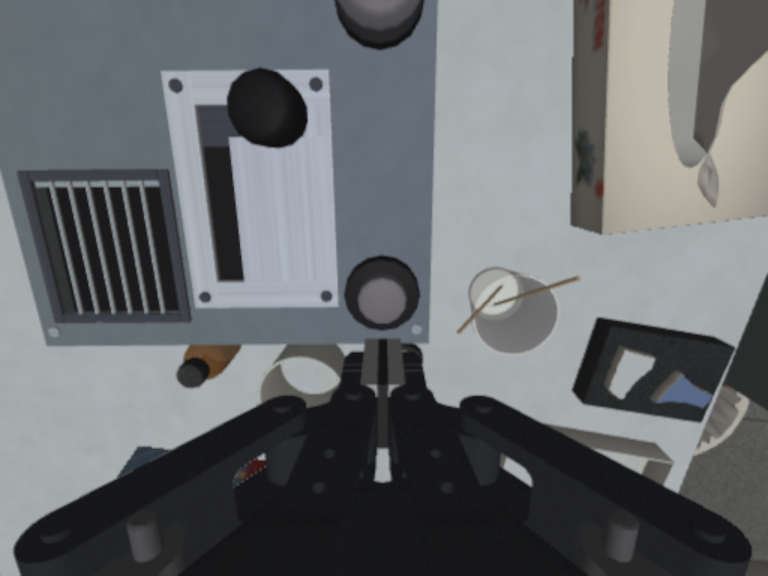

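The knob (267,107) is over the end of the side leg, and the start button top is at (381,298), straight ahead of the finger line. I'll check both numerically and go down to just above the button.

```bash
python3 - <<'E'
from h import *
s=status.read_state()
for p,z in(((178,71.5),.158),((254,198.5),.122)): print(np.round((ray('wrist',p,z,s)-T0)@RB*1e3,1))
E
python3 -m jog '{"dp":[[0,0,1],[0,0,1],[0,0,0.7],[0,0,0.4],[0,0,0]],"dr":[[0,0,0],[0,0,0],[0,0,0],[0,0,0],[0,0,0]]}' >/dev/null
python3 -c "from h import *;body()"
```

```text
[ 20.9 -45.9]
[-70.2 -91. ]
t 12.85 body xyz mm [-74.6 -91.1 126.4] rv-yaw [ 1.    -0.    -0.002] F [-0.3  0.3  0.4] q [0.12 0.13 1.68 0.   1.34 1.56]
```

Everything is in place, so I'll press gently.

```bash
python3 -m jog '{"dp":[[0,0,0.1],[0,0,0.1],[0,0,0.1]],"dr":[[0,0,0],[0,0,0],[0,0,0]]}' >/dev/null
python3 -c "from h import *;body()"
python3 -m jog '{"dp":[[0,0,0.1],[0,0,0.06]],"dr":[[0,0,0],[0,0,0]]}' >/dev/null
python3 -c "from h import *;body()"
```

```text
t 13.15 body xyz mm [-74.1 -91.4 121.8] rv-yaw [ 1.    -0.001  0.001] F [ 0.4 -0.6  0.9] q [0.11 0.13 1.68 0.   1.32 1.56]
t 13.35 body xyz mm [-74.1 -91.4 118.4] rv-yaw [ 1.    -0.001  0.001] F [0.4 0.4 3.6] q [0.11 0.14 1.69 0.   1.32 1.56]
```

```bash
for i in 1 2; do python3 -m jog '{"dp":[[0,0,0.07],[0,0,0]],"dr":[[0,0,0],[0,0,0]]}' >/dev/null
python3 -c "from h import *;body()"; done
```

```text
t 13.55 body xyz mm [-74.1 -91.4 116.9] rv-yaw [ 1.    -0.001  0.001] F [2.7 0.8 4. ] q [0.11 0.14 1.69 0.   1.31 1.56]
t 13.75 body xyz mm [-74.1 -91.4 115.9] rv-yaw [ 1.    -0.001  0.001] F [1.7 1.  9.8] q [0.11 0.14 1.69 0.   1.31 1.56]
```

At 9.8 N the button is fully down on its stop. I'll lift clear and check.

```bash
python3 -m jog '{"dp":[[0,0,0],[0,0,-0.3],[0,0,-0.6],[0,0,-1],[0,0,-1],[0,0,-1],[0,0,-1],[0,0,0],[0,0,0]],"dr":[[0,0,0],[0,0,0],[0,0,0],[0,0,0],[0,0,0],[0,0,0],[0,0,0],[0,0,0],[0,0,0]]}' >/dev/null
python3 - <<'E'
from h import *
body(); cv2.imwrite('pics/t6.png',cv2.resize(viewer.read_camera('wrist'),None,fx=1.5,fy=1.5))
E
```

```text
t 14.65 body xyz mm [-74.5 -91.4 213.6] rv-yaw [ 1.    -0.001  0.   ] F [ 0.3 -0.3 -0.4] q [0.11 0.08 1.56 0.   1.51 1.56]
```

View pics/t6.png

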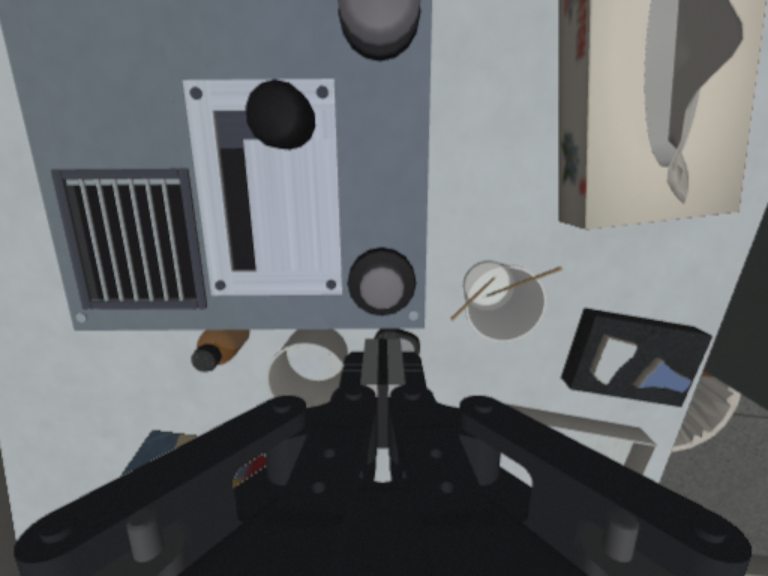

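The knob (281,115) is still in the side leg, the start button (381,287) is up again, the bystanders are undisturbed and the tool is clear.

```bash
python3 -c "from bench import order;print(order.finish_job())"
```

```text
the job is handed in; nothing more can be done
None
```

I pushed the damper fully open, slid its knob to the end of the side leg, then pressed the start button fully down and let it come up; the job was handed in at about 14.7 s of robot time, with the stop button and bystanders untouched as far as the last image shows, but no verdict came back.

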